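# Sweep the lock rosettes through the gate

## Task

Sweep the three loose aluminium lock rosettes one at a time through the yellow-posted gate in the rack's fence, so that each drops into the open slot behind it before the next one comes up to the gate. Push them along the deck with the fingertips, never picking them up, and leave the spacer corners, the restrictor and the letterbox flap where they are.

Things in the scene. Friction and masses are not known exactly. Their poses are not given: they have to be found in the camera images.
- rack: Fixed galvanised steel rack. Origin: on the table under the middle of the gate; x points from the deck through the gate into the slot, y along the fence, z up. Its flat dark rubber deck is 80 mm above the table, x = -235 to 0 mm, y = -160 to 160 mm. Walls above the deck: side fences 20 mm high at y = -160 and 160, near lip 10 mm high at x = -235, far fence with the gate 22 mm high at x = -6 to -2.
- gate (a point): Middle of the gate, at deck height (80 mm above the table) on the deck's far edge. The gate, between two yellow posts, is the far fence's only opening, 46 mm wide (rack y = -23 to 23 mm). A rosette whose centre is pushed a few mm past this point tips over the edge and drops into the slot.
- slot (a point): Middle of the floor of the slot, the open-topped middle pigeonhole behind the gate: 60 mm along the rack's x (from the deck's edge), 72 mm wide, floor about 70 mm below the deck. The pigeonholes left and right of it hold stored locks.
- rosette_a: Loose round aluminium window-lock rosette, a plain disc 32 mm in diameter and 12 mm thick, about 24 g, lying flat on the dark deck of the rack, with a small black square in its middle. One of three alike. Origin: centre of its underside. Slides on the deck with ordinary friction, stopping within a few mm when no longer pushed.
- rosette_b: Loose round aluminium window-lock rosette, a plain disc 32 mm in diameter and 12 mm thick, about 24 g, lying flat on the dark deck of the rack, with a small black square in its middle. One of three alike. Origin: centre of its underside. Slides on the deck with ordinary friction, stopping within a few mm when no longer pushed.
- rosette_c: Loose round aluminium window-lock rosette, a plain disc 32 mm in diameter and 12 mm thick, about 24 g, lying flat on the dark deck of the rack, with a small black square in its middle. One of three alike. Origin: centre of its underside. Slides on the deck with ordinary friction, stopping within a few mm when no longer pushed.
- corner_l: Grey plastic L-shaped spacer corner, 36 x 36 mm and 12 mm thick, lying loose on the deck beside the fence, well to the left (+y of the rack) of the gate; to be left alone. Origin: centre of its 36 mm square at the underside.
- corner_r: Grey plastic L-shaped spacer corner, 36 x 36 mm and 12 mm thick, lying loose on the deck beside the fence, well to the right (-y of the rack) of the gate; to be left alone. Origin: centre of its 36 mm square at the underside.
- restrictor: Chrome window restrictor, a flat bar 130 x 22 mm and up to 16 mm high, lying loose on the table to the left (+y) of the rack; to be left alone. Origin: centre of its underside, x along the bar.
- flap: Black letterbox flap, 240 x 65 mm and up to 14 mm high, lying loose on the table to the right (-y) of the rack; to be left alone. Origin: centre of its underside, x along its length.
Not all that is in view belongs to the job. What is shaped like the rosette_b but blue is not meant.

How it is judged:
By the outcome, as a careful person would: the job done as asked, in the order asked, and still so for the second after the job is handed in, with the robot touching nothing.
It also fails if it takes over 61 s, if anything falls off the work surface, if the arm or the gripper's body presses on something with over 40 N, if the wrist force passes 120 N, or if a joint passes its speed limit or range.

## Robot

A 6-joint arm with a two-finger parallel gripper is mounted at the origin on the work surface. World frame = base frame: x ahead of the robot, y to its left, z up, the work surface at z = 0. Lengths are in m, angles in degrees, forces in N, time in s.
With the tool pointing down it reaches from about 0.4 to 0.825 m from the base axis. Payload 7 kg.
Tool frame: the origin (TCP) lies midway between the tips of the shut fingers; the grasp point (between the pads) lies 19 mm behind it; x points along the fingers, z is the direction in which the jaws open and shut, and the axes are right-handed (so a half turn about x gives the same grasp; the last joint's range is limited). The gripper opens to 88 mm and grips with 3 to 60 N. Pads are 19 mm wide; open, the fingers measure 130 mm over their backs; the gripper's body (78 mm by 193 mm) begins 47 mm behind the grasp point.
Start: joints at [93.799, 20.546, 0.682, 0, -70.136, -16.507], TCP at [0.149, 0.658, 0.227] pointing down, gripper open.
Joint ranges: [-176.03, 176.03], [-82.01, 121.73], [-58.28, 71.71], [-173.87, 95.51], [-174.79, -0.11], [-173.66, 173.66]. Speed limits (degrees/s): [136.94, 136.94, 172.46, 180, 180, 180].

## Interface

Orientations are given as [roll, pitch, yaw] about the fixed x, y, z axes, in that order (R = Rz(yaw) Ry(pitch) Rx(roll)).
In Python, from plant import get_state, capture, close_job gives the robot as it stands.
- The arm moves only by the tool play_rows, never from a script. Its argument "series" is one flat list of numbers, 4 for each row, row after row: the shift along the tool's x, y, z in m, then the turn about the tool's x in rad. In form: [tx, ty, tz, spin, tx, ty, tz, spin, ...]. A call has exactly 5 rows; each row shifts and turns the commanded pose from where the row before left it, along the tool's axes as they then stand; what a row does not reach is not made up. A row lasts 1/12 s, in which the tool goes at most 41.7 mm and 7.16 degrees, less where a joint would pass 70% of its speed; a pose out of reach is approached as far as the arm can. A call is refused whole if a number of a shift passes 0.0417 or a number of a turn 0.125, either way. A call with a gripper value outside its range is refused whole. "jaw" is the opening in per cent of the stroke, from 0 (shut) to 100 (fully open), set as the call begins (left out, the last holds). The fingers move at their own pace and stop on an object; "squeeze" is the grip in N (left out, the last holds). Time passes only in rows, so rows that do not move let the fingers close, or fill a call up. It gives the time, the measured TCP pose, the force and the opening at its end, in the units of the state.
- get_state(): the state, without advancing time (a new reading comes with each control period).
- capture(name): name is "scene" or "top" or "wrist"; returns a dict with "img" (400x640x3 uint8, blue, green, red), "K" (3x3 intrinsics, pixels), "k1" (the pictures are not rectified: a ray, as slopes to the right and down, at radius r is drawn at 1 + k1 r^2 times it, then the intrinsics apply), "world_from_camera" (4x4, takes a point from camera to world coordinates). Camera axes: x right, y down, z forward; pixel columns grow to the right and rows downward; lengths in m; the calibration is good to about 2 mm. A picture is of the moment at which its call begins. There is no depth.
- close_job(): hands the job in, once; it reports no verdict.
The state is a dict: "time_s": time; "joints": joint angles; "qd": joint speeds; "joint_torque": joint torques, N m; "tcp_pos": TCP position; "eef_rot": TCP orientation; "contact_force": force on the tool from outside, world axes, zero at the start; "moment": the same for the moment, N m; "gripper_width": finger opening in m.
Only numpy, scipy, OpenCV 4.12 (cv2) and the standard library are available. Lean on these libraries where they do the work, as an engineer would, in place of code of your own. Each camera call takes 0.05 s, during which the arm holds its last target.

## Working session

There is one attempt and no reset: what is moved stays moved. The work goes in short steps, Python scripts to look and compute and a tool call to move; the robot and the scene stay as the last step left them, time stands still between calls to the robot, and variables do not carry over. Pictures are saved under pics/ and viewed, and the job is handed in when it is done.

Besides the shell and the picture viewer there is one more tool, called after "Emit:" in YAML: its name, and indented under it one key for each argument. play_rows: Moves the arm, as the interface text tells. Its arguments: {"type":"object","properties":{"series":{"type":"array","items":{"type":"number"}},"jaw":{"type":"number"},"squeeze":{"type":"number"}},"required":["series"]}

```bash
mkdir -p pics
python3 - <<'E'
from plant import *
import cv2
print(get_state())
for n in ("scene","top","wrist"):
    c=capture(n); cv2.imwrite(f"pics/{n}0.png",c["img"]); print(n,c["K"],c["k1"],c["world_from_camera"])
E
```

```text
{'time_s': 0.0, 'joints': array([ 9.38009409e+01,  2.05898821e+01,  6.35381657e-01, -2.15100761e-02,
       -7.01352695e+01, -1.65083388e+01]), 'qd': array([ 0.04126287,  0.03700126,  0.09870871, -0.01187566,  0.02296865,
       -0.04892097]), 'joint_torque': array([ 3.05624730e-03, -5.82729042e+01,  2.93053901e+01,  6.99692041e+00,
        7.10288499e-03, -1.56107162e-04]), 'tcp_pos': array([0.14837373, 0.65800199, 0.22564805]), 'eef_rot': array([  3.81569566,  89.90798008, -98.89902722]), 'contact_force': array([-0.32733449,  0.17997926, -1.24480804]), 'moment': array([0.01789288, 0.01005396, 0.02632765]), 'gripper_width': 0.08794618484171512}
scene [[512.48344505   0.         325.51281779]
 [  0.         512.48344505 207.04116566]
 [  0.           0.           1.        ]] 0.05743957296493683 [[-0.84643525  0.32396903 -0.42260081  0.96768637]
 [ 0.53242509  0.50235884 -0.68129224  0.77099397]
 [-0.00842033 -0.80167304 -0.59770347  0.7545155 ]
 [ 0.          0.          0.          1.        ]]
top [[376.86231766   0.         319.53827821]
 [  0.         376.86231766 197.74163551]
 [  0.           0.           1.        ]] -0.004556864169914404 [[-0.01185406 -0.99799582  0.0621596   0.4508986 ]
 [-0.99949135  0.01366651  0.02881437 -0.0213501 ]
 [-0.02960613 -0.06178642 -0.9976502   0.88459964]
 [ 0.          0.          0.          1.        ]]
wrist [[315.69411737   0.         319.06577109]
 [  0.         315.69411737 199.49472358]
 [  0.           0.           1.        ]] -0.05823034353848519 [[-0.21924021 -0.9414362  -0.25618666  0.21752575]
 [-0.97566975  0.2119524   0.05607777  0.64289382]
 [ 0.00150573  0.26224807 -0.96499932  0.38197964]
 [ 0.          0.          0.          1.        ]]
```

View pics/scene0.png

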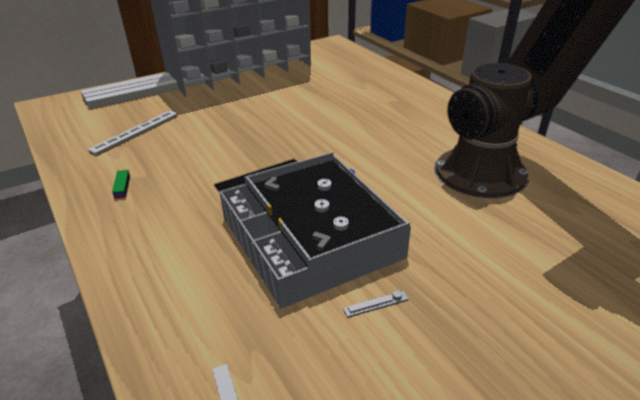

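View pics/top0.png

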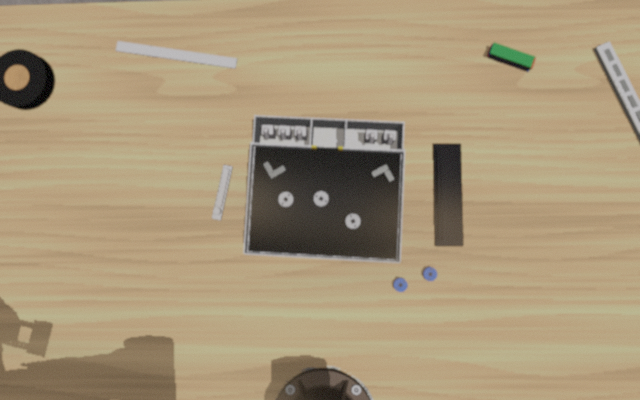

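View pics/wrist0.png

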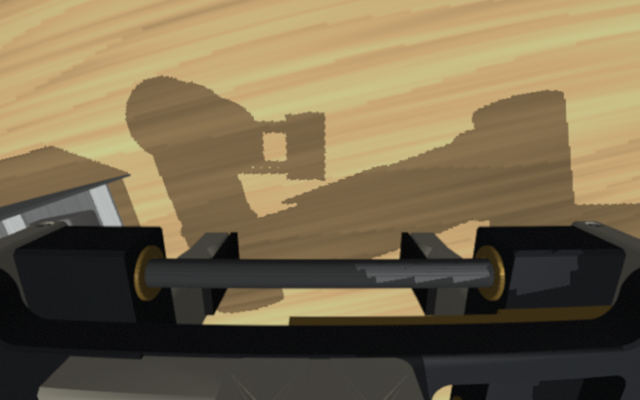

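The top view shows three aluminium discs on the deck near (286,199), (321,198) and (353,221). The yellow posts are near (315,148) and (341,148), the grey L corners at (274,170) and (384,173), and the blue look-alikes on the table at (400,284) and (430,273). The candidates are those five discs, and I choose the three silver ones on the deck.

```bash
cat > h.py <<'E'
import numpy as np, cv2
from plant import *
def ray(c,px,z):
    K=np.array(c["K"]);T=np.array(c["world_from_camera"])
    u=(px[0]-K[0,2])/K[0,0];v=(px[1]-K[1,2])/K[1,1]
    rd=np.hypot(u,v);r=rd
    for _ in range(20): r=rd/(1+c["k1"]*r*r)
    s=r/rd if rd>0 else 1
    d=T[:3,:3]@np.array([u*s,v*s,1]);o=T[:3,3]
    return o+d*(z-o[2])/d[2]
def proj(c,p):
    K=np.array(c["K"]);T=np.linalg.inv(np.array(c["world_from_camera"]))
    q=T[:3,:3]@np.array(p)+T[:3,3];u=q[:2]/q[2];u=u*(1+c["k1"]*(u@u))
    return np.array([K[0,0]*u[0]+K[0,2],K[1,1]*u[1]+K[1,2]])
def discs(c,z=0.092,lo=110,roi=None):
    im=c["img"];h=cv2.cvtColor(im,cv2.COLOR_BGR2HSV)
    m=((h[...,2]>lo)&(h[...,1]<60)).astype(np.uint8)*255
    if roi: 
        mm=np.zeros_like(m);mm[roi[1]:roi[3],roi[0]:roi[2]]=1;m*=mm
    out=[]
    for k in cv2.findContours(m,cv2.RETR_EXTERNAL,cv2.CHAIN_APPROX_NONE)[0]:
        a=cv2.contourArea(k)
        if a<60: continue
        (x,y),r=cv2.minEnclosingCircle(k);M=cv2.moments(k)
        p=(M["m10"]/a,M["m01"]/a)
        out.append((np.round(p,1),round(a),round(a/(np.pi*r*r),2),np.round(ray(c,p,z),4)))
    return out
E
python3 - <<'E'
from h import *
c=capture("top")
for d in discs(c,roi=(252,152,398,252)):print("top",*d)
h=cv2.cvtColor(c["img"],cv2.COLOR_BGR2HSV)
m=((abs(h[...,0].astype(int)-26)<8)&(h[...,1]>150)).astype(np.uint8); m[:130]=0;m[170:]=0;m[:,:250]=0;m[:,410:]=0
n,l,s,ce=cv2.connectedComponentsWithStats(m)
for i in range(1,n): print("post",s[i],ce[i],ray(c,ce[i],0.102),ray(c,ce[i],.08))
s=capture("scene")
for d in discs(s,roi=(245,160,400,255)):print("scene",*d)
cv2.imwrite("pics/crop1.png",cv2.resize(c["img"][105:270,235:415],None,fx=4,fy=3.6,interpolation=2))
# corners of rack by guess
for p in [(248.5,147),(402.5,152.5),(399.5,261),(246,253)]: print(p,ray(c,p,0.095))
E
```

```text
top [352.6 220.8] 181 0.88 [ 0.451  -0.0671  0.092 ]
top [320.6 198.2] 178 0.89 [ 0.4993 -0.0007  0.092 ]
top [285.4 198.8] 180 0.9 [0.499  0.0738 0.092 ]
top [383.3 172.1] 133 0.35 [ 0.5526 -0.1336  0.092 ]
top [273.1 170. ] 128 0.36 [0.5607 0.0995 0.092 ]
post [313 147   3   3   6] [313.83333333 147.83333333] [0.60481653 0.01199156 0.102     ] [0.60914339 0.01292884 0.08      ]
post [338 148   4   3   9] [339.66666667 149.11111111] [ 0.60115637 -0.04214348  0.102     ] [ 0.60538033 -0.04272801  0.08      ]
scene [271.  248.4] 90 0.35 [0.6606 0.0724 0.092 ]
scene [340.4 221.3] 100 0.62 [0.4996 0.0748 0.092 ]
scene [321.6 203.5] 89 0.64 [4.996e-01 2.000e-04 9.200e-02]
scene [324.1 182.5] 73 0.61 [ 0.4517 -0.0662  0.092 ]
(248.5, 147) [0.61046446 0.15155838 0.095     ]
(402.5, 152.5) [ 0.59300772 -0.17417307  0.095     ]
(399.5, 261) [ 0.36687831 -0.16227588  0.095     ]
(246, 253) [0.3862907  0.15685848 0.095     ]
```

View pics/crop1.png

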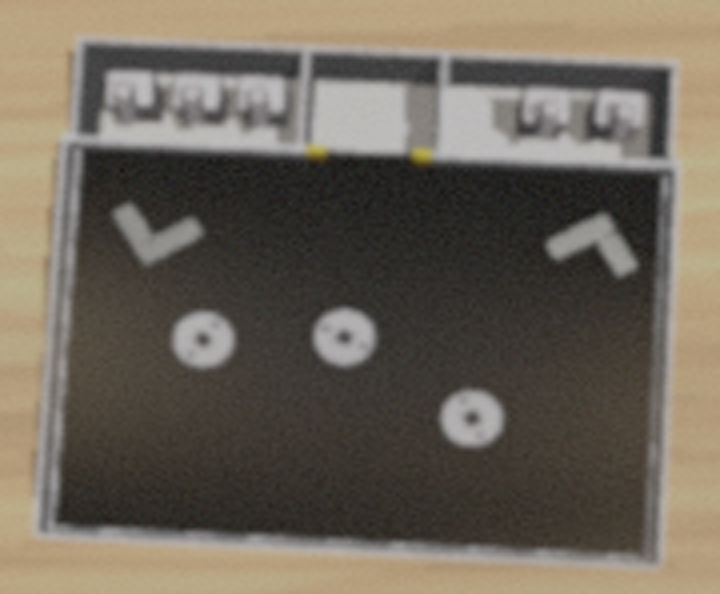

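Both views agree to within 1 mm on all three discs, and the gate posts are 54 mm apart. I'll push with the jaws about 12 mm open as a two-point cradle, starting with the middle disc.

```bash
cat >> h.py <<'E'
from scipy.spatial.transform import Rotation as Ro
O=np.array([.607,-.0153]);YAW=np.radians(-3.2)
EX=np.array([np.cos(YAW),np.sin(YAW)]);EY=np.array([-EX[1],EX[0]])
def r2w(x,y): return O+x*EX+y*EY
def w2r(p): d=np.array(p[:2])-O; return np.round([d@EX,d@EY],4)
def plan(target_rack,z,ang):
    """tool-frame shift (at present axes), and spin; ang=push direction in rack frame, deg"""
    s=get_state();R=Ro.from_euler('xyz',s["eef_rot"],degrees=True).as_matrix()
    p=s["tcp_pos"];t=np.r_[r2w(*target_rack),z]
    a=YAW+np.radians(ang)
    # jaw (tool z) should be perpendicular to push dir
    jd=np.array([-np.sin(a),np.cos(a),0]);
    cz=R[:,2];ang0=np.arctan2(cz[1],cz[0]);best=[]
    for sg in(1,-1):
        b=np.arctan2(sg*jd[1],sg*jd[0]);d=(b-ang0+np.pi)%(2*np.pi)-np.pi
        best.append(d*np.sign(R[2,0]))   # tool x is down -> spin sign flips
    spin=min(best,key=abs)
    print("tcp",p.round(4),"rack",w2r(p),"F",s["contact_force"].round(1),"t",round(s["time_s"],2),"w",round(s["gripper_width"],4))
    print("R",R.round(3).tolist())
    print("spins rad",np.round(best,3))
    d=R.T@(t-p);print("shift before spin",d.round(4))
    for q in best: print(" shift after spin",round(q,3),(Ro.from_rotvec([q,0,0]).as_matrix().T@d).round(4))
    print("j6",s["joints"].round(1))
E
python3 -c "
from h import *
plan((-.142,.009),.16,0)
for n,p in dict(B=(.4995,-.0003),C=(.4513,-.0667),A=(.4993,.0743)).items():print(n,w2r(p))"
```

```text
tcp [0.1485 0.6582 0.2261] rack [-0.4954  0.6469] F [ 0.7 -0.1  0.1] t 0.25 w 0.0878
R [[-0.0, 0.975, -0.22], [-0.001, -0.22, -0.975], [-1.0, 0.0, 0.001]]
spins rad [ 2.976 -0.166]
shift before spin [0.0666 0.454  0.5707]
 shift after spin 2.976 [ 0.0666 -0.3534 -0.6378]
 shift after spin -0.166 [0.0666 0.3534 0.6378]
j6 [ 93.8  20.6   0.7  -0.  -70.1 -16.5]
B [-0.1082  0.009 ]
C [-0.1526 -0.06  ]
A [-0.1125  0.0834]
```

Emit:
play_rows:
  series: [0,0.03,0.02,-0.0332,0,0.03,0.02,-0.0332,0,0.03,0.02,-0.0332,0,0.03,0.02,-0.0332,0,0.03,0.02,-0.0332]
  jaw: 14

```text
time_s: 0.67
tcp_pos: [0.2818, 0.5352, 0.2267]
eef_rot: [-161.5, 90.0, 105.4]
contact_force: [0.4, 0.1, 0.9]
gripper_width: 0.06
```

Emit:
play_rows:
  series: [0,0.015,0.037,0,0,0.015,0.037,0,0,0.015,0.037,0,0,0.015,0.037,0,0,0.015,0.037,0]

```text
time_s: 1.08
tcp_pos: [0.3458, 0.3457, 0.2266]
eef_rot: [163.4, 90.0, 70.2]
contact_force: [1.4, 0.3, 0.3]
gripper_width: 0.0262
```

```bash
python3 -c "
from h import *
plan((-.142,.009),.16,0)"
```

```text
tcp [0.3458 0.3457 0.2266] rack [-0.2809  0.3458] F [1.4 0.3 0.3] t 1.08 w 0.0262
R [[0.0, 0.998, -0.056], [0.0, -0.056, -0.998], [-1.0, 0.0, -0.0]]
spins rad [-3.141  0.   ]
shift before spin [0.0665 0.1388 0.3369]
 shift after spin -3.141 [ 0.0665 -0.1389 -0.3369]
 shift after spin 0.0 [0.0665 0.1389 0.3369]
j6 [ 68.1   2.8 -22.1  -0.  -65.1  18.7]
```

Emit:
play_rows:
  series: [0,0.0139,0.0337,0,0,0.0139,0.0337,0,0,0.0139,0.0337,0,0,0.0139,0.0337,0,0,0.0139,0.0337,0]

```text
time_s: 1.5
tcp_pos: [0.4057, 0.1738, 0.2269]
eef_rot: [143.4, 89.9, 50.2]
contact_force: [1.0, 0.4, -0.6]
gripper_width: 0.0121
```

Emit:
play_rows:
  series: [0.013,0.0139,0.0337,0,0.013,0.0139,0.0337,0,0.013,0.0139,0.0337,0,0.013,0.0139,0.0337,0,0.013,0.0139,0.0337,0]

```text
time_s: 1.92
tcp_pos: [0.4659, 0.0017, 0.1614]
eef_rot: [118.1, 89.9, 24.9]
contact_force: [0.9, 0.4, 0.4]
gripper_width: 0.0121
```

Emit:
play_rows:
  series: [0,0,0,0,0,0,0,0,0,0,0,0,0,0,0,0,0,0,0,0]

```text
time_s: 2.33
tcp_pos: [0.4658, 0.0046, 0.1621]
eef_rot: [119.5, 89.9, 26.4]
contact_force: [1.0, 0.8, 0.1]
gripper_width: 0.0123
```

```bash
python3 -c "
from h import *
plan((-.142,.009),.084,0)
c=capture('wrist');cv2.imwrite('pics/w1.png',c['img'])
c=capture('scene');cv2.imwrite('pics/s1.png',cv2.resize(c['img'][60:280,180:460],None,fx=2.8,fy=2.6))"
```

```text
tcp [0.4658 0.0046 0.1621] rack [-0.1421  0.0119] F [1.  0.8 0.1] t 2.33 w 0.0123
R [[0.001, 0.999, -0.054], [0.001, -0.054, -0.999], [-1.0, 0.001, -0.001]]
spins rad [-3.14e+00  2.00e-03]
shift before spin [0.0781 0.     0.003 ]
 shift after spin -3.14 [ 0.0781 -0.     -0.003 ]
 shift after spin 0.002 [0.0781 0.     0.003 ]
j6 [ 24.9   3.8 -30.2  -0.  -56.   62. ]
```

View pics/w1.png

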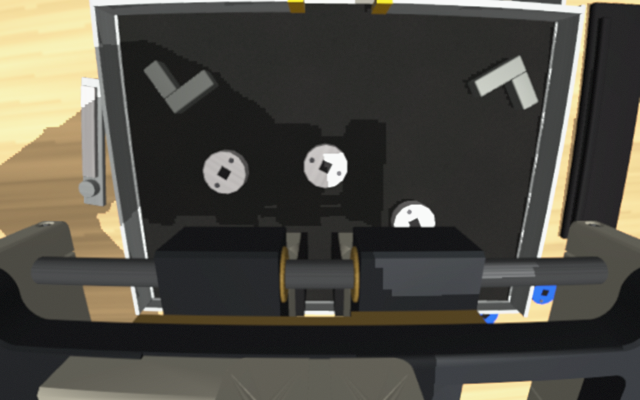

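View pics/s1.png

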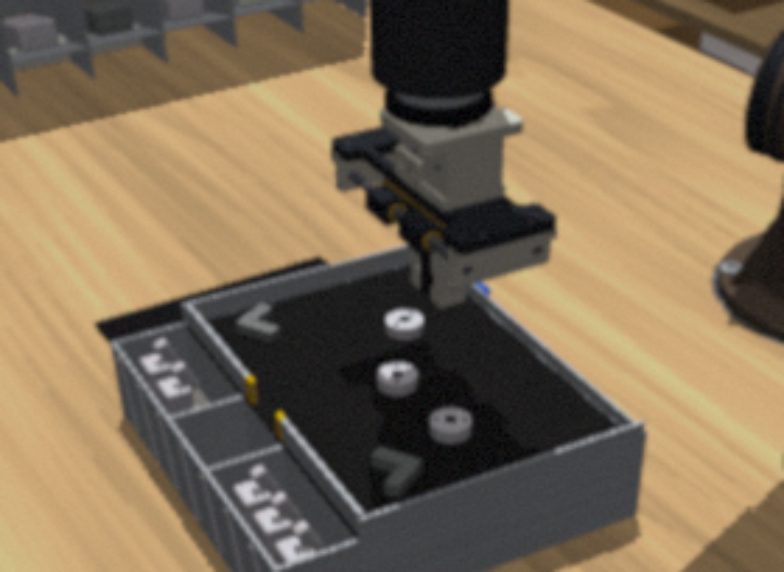

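```bash
python3 -c "
from h import *
c=capture('wrist')
h=cv2.cvtColor(c['img'],cv2.COLOR_BGR2HSV)
for d in discs(c,roi=(130,60,540,225)):print(*d,w2r(d[3]))
m=((abs(h[...,0].astype(int)-26)<8)&(h[...,1]>200)&(h[...,2]>120)).astype(np.uint8); m[30:]=0
n,l,s,ce=cv2.connectedComponentsWithStats(m)
for i in range(1,n):
  if s[i][4]>20:print('post',s[i],w2r(ray(c,ce[i],0.102)))
"
```

```text
[414.6 214.8] 620 0.44 [ 0.4592 -0.0674  0.092 ] [-0.1447 -0.0603]
[224.  171.8] 1358 0.9 [0.4996 0.0724 0.092 ] [-0.1121  0.0816]
[325.4 165.8] 1442 0.94 [ 0.5    -0.0017  0.092 ] [-0.1076  0.0076]
[136.1 190.9] 146 0.02 [0.489  0.1414 0.092 ] [-0.1266  0.1499]
[532.1 179.4] 132 0.02 [ 0.4822 -0.1564  0.092 ] [-0.1167 -0.1478]
[188.9  90.7] 656 0.35 [0.5575 0.0898 0.092 ] [-0.0553  0.1022]
[159.4  78.8] 401 0.42 [0.5669 0.1094 0.092 ] [-0.047   0.1223]
[509.4  81.4] 1338 0.4 [ 0.5528 -0.1323  0.092 ] [-0.0476 -0.1198]
post [289   0  14   3  30] [-0.0029  0.0273]
post [377   2  14   2  28] [-0.0032 -0.0276]
```

Emit:
play_rows:
  series: [0.02,0,0.004,0,0.02,0,0,0,0.02,0,0,0,0.012,0,0,0,0.005,0,0,0]

```text
time_s: 2.9
tcp_pos: [0.4643, -0.0004, 0.083]
eef_rot: [-69.5, 89.9, -162.6]
contact_force: [0.1, 0.0, 0.0]
gripper_width: 0.0121
```

Emit:
play_rows:
  series: [0,0.006,0,0,0,0.006,0,0,0,0.006,0,0,0,0.006,0.001,0,0,0.006,0.001,0]

```text
time_s: 3.32
tcp_pos: [0.4965, -0.0041, 0.0853]
eef_rot: [111.4, 89.9, 18.3]
contact_force: [0.3, -0.0, 0.2]
gripper_width: 0.0121
```

```bash
python3 -c "
from h import *
plan((-.0,0),.085,0)
c=capture('wrist');cv2.imwrite('pics/w2.png',c['img'])
for d in discs(c,roi=(130,60,540,225)):print(*d,w2r(d[3]))
"
```

```text
tcp [ 0.4965 -0.0041  0.0853] rack [-0.1109  0.005 ] F [ 0.3 -0.   0.2] t 3.32 w 0.0121
R [[0.001, 0.998, -0.056], [0.0, -0.056, -0.998], [-1.0, 0.001, -0.001]]
spins rad [-3.141  0.   ]
shift before spin [0.0004 0.1109 0.005 ]
 shift after spin -3.141 [ 0.0004 -0.1109 -0.005 ]
 shift after spin 0.0 [0.0004 0.1109 0.005 ]
j6 [ 22.3  12.1 -32.2   0.  -45.6  64.6]
[318.8 202.3] 2532 0.78 [ 0.5252 -0.0055  0.092 ] [-0.0822  0.0052]
[534.6 137.8] 212 0.34 [ 0.5516 -0.1107  0.092 ] [-0.05   -0.0983]
[138.  134.5] 454 0.45 [0.5633 0.0785 0.092 ] [-0.0489  0.0912]
```

View pics/w2.png

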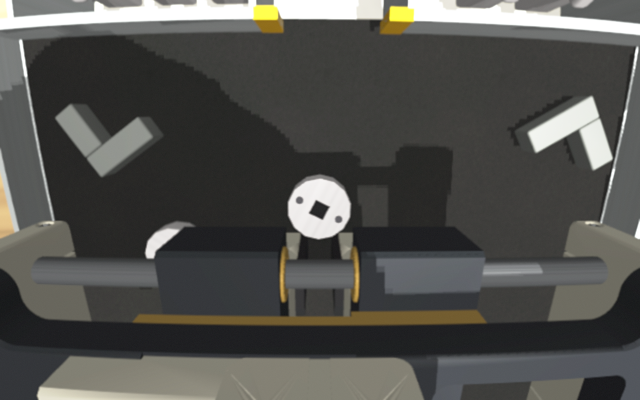

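Emit:
play_rows:
  series: [0,0.007,0.001,0,0,0.007,0.001,0,0,0.007,0.001,0,0,0.007,0.001,0,0,0.007,0.001,0]

```text
time_s: 3.78
tcp_pos: [0.5307, -0.0114, 0.0845]
eef_rot: [-35.4, 90.0, -128.6]
contact_force: [-0.7, 0.2, 0.3]
gripper_width: 0.0124
```

Emit:
play_rows:
  series: [0,0.007,0,0,0,0.007,0,0,0,0.007,0,0,0,0.006,0,0,0,0.006,0,0]

```text
time_s: 4.2
tcp_pos: [0.5635, -0.013, 0.0845]
eef_rot: [-67.0, 90.0, -160.2]
contact_force: [-0.3, -0.3, 0.4]
gripper_width: 0.0123
```

```bash
python3 -c "
from h import *
plan((-.019,0),.085,0)
c=capture('wrist');cv2.imwrite('pics/w3.png',c['img'])
for d in discs(c,roi=(130,60,540,225)):print(*d,w2r(d[3]))
"
```

```text
tcp [ 0.5635 -0.013   0.0845] rack [-0.0436 -0.0002] F [-0.3 -0.3  0.4] t 4.2 w 0.0123
R [[-0.0, 0.998, -0.056], [-0.0, -0.056, -0.998], [-1.0, -0.0, 0.0]]
spins rad [-3.142  0.   ]
shift before spin [-0.0005  0.0246 -0.0002]
 shift after spin -3.142 [-0.0005 -0.0246  0.0002]
 shift after spin 0.0 [-0.0005  0.0246 -0.0002]
j6 [ 18.6  17.8 -23.9   0.  -48.2  68.2]
[318.9 203.9] 2338 0.75 [ 0.5916 -0.0144  0.092 ] [-0.0154  0.    ]
[467.4 176.6] 1267 0.08 [ 0.6013 -0.0871  0.092 ] [-0.0017 -0.072 ]
[187.4 174.1] 900 0.08 [0.61   0.0482 0.092 ] [-0.0005  0.0636]
[461.2 106.9] 12043 0.5 [ 0.6343 -0.0822  0.092 ] [ 0.031  -0.0653]
[320.2 103.5] 8920 0.63 [ 0.6388 -0.0176  0.092 ] [ 0.0319 -0.0005]
[191.7 104.9] 7596 0.41 [0.6418 0.0411 0.092 ] [0.0316 0.0583]
```

View pics/w3.png

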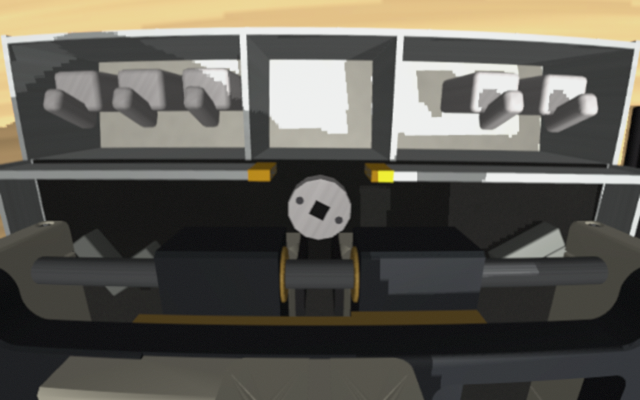

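Disc B sits in the cradle, centred on the gate at pixel (319,210). I'll keep pushing.

Emit:
play_rows:
  series: [0,0.006,0,0,0,0.006,0,0,0,0.006,0,0,0,0.005,0,0,0,0.005,0,0]

```text
time_s: 4.67
tcp_pos: [0.5914, -0.0146, 0.0846]
eef_rot: [139.3, 90.0, 46.1]
contact_force: [0.1, -0.2, 0.2]
gripper_width: 0.0124
```

Emit:
play_rows:
  series: [0,0,0,0,0,0,0,0,0,0,0,0,0,0,0,0,0,0,0,0]

```text
time_s: 5.08
tcp_pos: [0.5906, -0.0146, 0.0847]
eef_rot: [119.9, 90.0, 26.7]
contact_force: [-0.6, -0.1, 0.7]
gripper_width: 0.0122
```

```bash
python3 -c "
from h import *
plan((-.019,0),.085,0)
c=capture('wrist');cv2.imwrite('pics/w4.png',c['img'])
"
```

```text
tcp [ 0.5906 -0.0146  0.0847] rack [-0.0164 -0.0002] F [-0.6 -0.1  0.7] t 5.08 w 0.0122
R [[0.0, 0.998, -0.056], [0.0, -0.056, -0.998], [-1.0, 0.0, -0.0]]
spins rad [-3.141  0.   ]
shift before spin [-0.0003 -0.0026 -0.0002]
 shift after spin -3.141 [-0.0003  0.0026  0.0002]
 shift after spin 0.0 [-0.0003 -0.0026 -0.0002]
j6 [ 17.5  20.1 -20.5  -0.  -49.5  69.3]
```

View pics/w4.png

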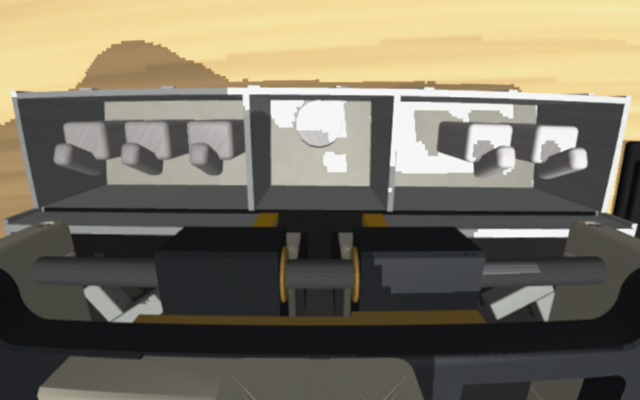

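B dropped: it lies in the slot at pixel (320,123). Next is C, which I'll push obliquely to the gate's axis and then straight through.

Emit:
play_rows:
  series: [0,-0.02,0,0,-0.025,-0.02,0,0,-0.025,-0.02,0,0,-0.01,-0.03,0.015,0,0,-0.03,0.02,0]

```text
time_s: 5.55
tcp_pos: [0.47, -0.0421, 0.147]
eef_rot: [102.7, 89.7, 9.7]
contact_force: [0.1, -0.6, -0.4]
gripper_width: 0.0122
```

```bash
python3 -c "
from h import *
plan((-.1794,-.0774),.14,33)
c=capture('top')
for d in discs(c,roi=(252,152,398,252)):print(*d,w2r(d[3]))
"
```

```text
tcp [ 0.47   -0.0421  0.147 ] rack [-0.1353 -0.0344] F [ 0.1 -0.6 -0.4] t 5.55 w 0.0122
R [[0.005, 0.999, -0.054], [0.001, -0.054, -0.999], [-1.0, 0.005, -0.001]]
spins rad [ 2.568 -0.574]
shift before spin [ 0.0068 -0.0442  0.0429]
 shift after spin 2.568 [ 0.0068  0.0604 -0.012 ]
 shift after spin -0.574 [ 0.0068 -0.0604  0.012 ]
j6 [ 18.9   5.2 -30.9   0.1 -53.6  68. ]
[386. 243.] 136 0.1 [ 0.404  -0.1358  0.092 ] [-0.196  -0.1316]
[276.5 229.5] 824 0.35 [0.4345 0.0929 0.092 ] [-0.1783  0.0984]
[316.8 233.9] 88 0.04 [0.4245 0.0082 0.092 ] [-0.1835  0.0133]
```

Emit:
play_rows:
  series: [0,0,0,-0.1148,0,0,0,-0.1148,0,0,0,-0.1148,0,0,0,-0.1148,0,0,0,-0.1148]

```text
time_s: 6.02
tcp_pos: [0.4689, -0.0428, 0.1448]
eef_rot: [83.6, 90.0, 23.7]
contact_force: [0.9, 0.2, -0.6]
gripper_width: 0.0125
```

```bash
python3 -c "
from h import *
plan((-.1794,-.0774),.085,33)
"
```

```text
tcp [ 0.4689 -0.0428  0.1448] rack [-0.1363 -0.0352] F [ 0.9  0.2 -0.6] t 6.02 w 0.0125
R [[0.001, 0.866, 0.5], [0.0, 0.5, -0.866], [-1.0, 0.001, 0.0]]
spins rad [-3.138  0.004]
shift before spin [ 0.0597 -0.0592  0.0117]
 shift after spin -3.138 [ 0.0597  0.0592 -0.0119]
 shift after spin 0.004 [ 0.0597 -0.0592  0.0119]
j6 [ 18.8   5.4 -31.   -0.  -53.6 101.2]
```

Emit:
play_rows:
  series: [0,-0.0296,0.006,0,0,-0.0296,0.006,0,0.02,0,0,0,0.02,0,0,0,0.01,0,0,0]

```text
time_s: 6.43
tcp_pos: [0.4223, -0.083, 0.0933]
eef_rot: [-147.8, 90.0, 151.8]
contact_force: [-1.1, 0.4, -0.1]
gripper_width: 0.0122
```

```bash
python3 -c "
from h import *
plan((-.1794,-.0774),.085,33)
c=capture('wrist');cv2.imwrite('pics/w5.png',c['img'])
for d in discs(c,roi=(230,100,420,230)):print(*d,w2r(d[3]))
"
```

```text
tcp [ 0.4223 -0.083   0.0933] rack [-0.1806 -0.0779] F [-1.1  0.4 -0.1] t 6.43 w 0.0122
R [[-0.001, 0.869, 0.494], [0.0, 0.494, -0.869], [-1.0, -0.0, -0.001]]
spins rad [ 3.139e+00 -3.000e-03]
shift before spin [0.0083 0.0013 0.0003]
 shift after spin 3.139 [ 0.0083 -0.0013 -0.0003]
 shift after spin -0.003 [0.0083 0.0013 0.0003]
j6 [ 15.3   5.4 -39.4  -0.  -45.3 104.3]
[321.2 188.1] 2732 0.94 [ 0.4525 -0.0672  0.092 ] [-0.1514 -0.0604]
```

View pics/w5.png

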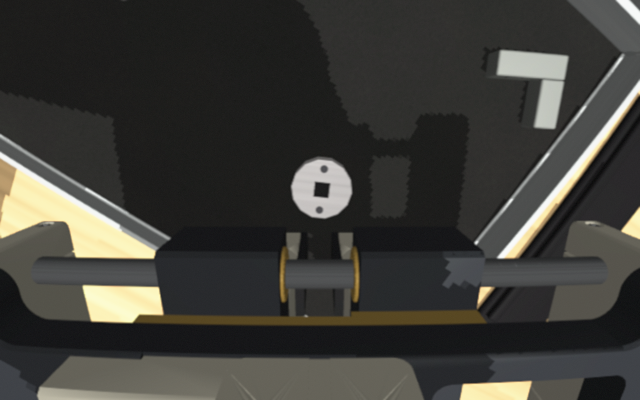

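Emit:
play_rows:
  series: [0.0085,0,0,0,0,0.004,0,0,0,0.005,0,0,0,0.008,0,0,0,0.008,0,0]

```text
time_s: 6.9
tcp_pos: [0.4467, -0.0696, 0.0867]
eef_rot: [70.2, 89.9, 9.9]
contact_force: [0.5, -0.7, -0.0]
gripper_width: 0.0124
```

Emit:
play_rows:
  series: [0,0.008,0,0,0,0.008,0,0,0,0.008,0,0,0,0.008,0,0,0,0.008,0,0]

```text
time_s: 7.32
tcp_pos: [0.4808, -0.0499, 0.0861]
eef_rot: [-91.4, 90.0, -151.7]
contact_force: [0.2, -0.1, 0.1]
gripper_width: 0.0122
```

Emit:
play_rows:
  series: [0,0.008,0,0,0,0.008,0,0,0,0.008,0,0,0,0.008,0,0,0,0.008,0,0]

```text
time_s: 7.73
tcp_pos: [0.5155, -0.0302, 0.086]
eef_rot: [-108.5, 90.0, -168.8]
contact_force: [-0.1, -0.1, 0.2]
gripper_width: 0.0119
```

```bash
python3 -c "
from h import *
plan((-.078,-.013),.085,33)
c=capture('wrist');cv2.imwrite('pics/w6.png',c['img'])
for d in discs(c,roi=(230,100,420,230)):print(*d,w2r(d[3]))
"
```

```text
tcp [ 0.5155 -0.0302  0.086 ] rack [-0.0906 -0.02  ] F [-0.1 -0.1  0.2] t 7.73 w 0.0119
R [[-0.0, 0.869, 0.495], [-0.0, 0.495, -0.869], [-1.0, -0.0, -0.0]]
spins rad [ 3.14e+00 -2.00e-03]
shift before spin [0.001  0.0143 0.001 ]
 shift after spin 3.14 [ 0.001  -0.0143 -0.001 ]
 shift after spin -0.002 [0.001  0.0143 0.001 ]
j6 [ 18.5  13.8 -29.7  -0.  -46.5 101.2]
[319.  205.2] 2604 0.85 [ 0.539  -0.0168  0.092 ] [-0.0678 -0.0053]
```

View pics/w6.png

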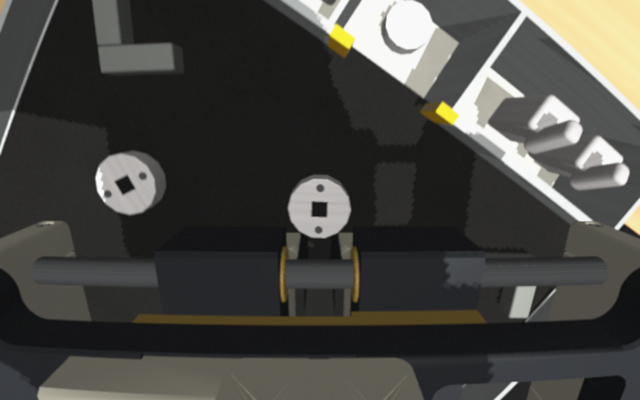

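Emit:
play_rows:
  series: [0,0.006,0,0,0,0.005,0,0,0,0,0,0,0,-0.02,0,0,0,-0.02,0,0.1]

```text
time_s: 8.2
tcp_pos: [0.4895, -0.0448, 0.0857]
eef_rot: [-95.7, 90.0, -161.7]
contact_force: [0.2, -0.7, 0.2]
gripper_width: 0.0124
```

Emit:
play_rows:
  series: [0,0,0,0.12,0,0,0,0.12,0,0,0,0.12,0,0,0,0.116,0,0,0,0]

```text
time_s: 8.62
tcp_pos: [0.4894, -0.045, 0.0862]
eef_rot: [127.1, 90.0, 33.4]
contact_force: [0.7, 0.7, 1.1]
gripper_width: 0.0123
```

```bash
python3 -c "
from h import *
plan((-.094,0),.085,0)
c=capture('wrist');cv2.imwrite('pics/w7.png',c['img'])
for d in discs(c,roi=(230,100,420,230)):print(*d,w2r(d[3]))
"
```

```text
tcp [ 0.4894 -0.045   0.0862] rack [-0.1157 -0.0363] F [0.7 0.7 1.1] t 8.62 w 0.0123
R [[0.0, 0.998, -0.063], [0.0, -0.063, -0.998], [-1.0, 0.0, -0.0]]
spins rad [ 3.134 -0.008]
shift before spin [ 0.0012  0.0215 -0.0364]
 shift after spin 3.134 [ 0.0012 -0.0217  0.0362]
 shift after spin -0.008 [ 0.0012  0.0217 -0.0362]
j6 [ 17.7  11.6 -32.7  -0.  -45.7  68.7]
[251.  146.8] 2566 0.71 [ 0.5471 -0.0162  0.092 ] [-0.0598 -0.0042]
```

View pics/w7.png

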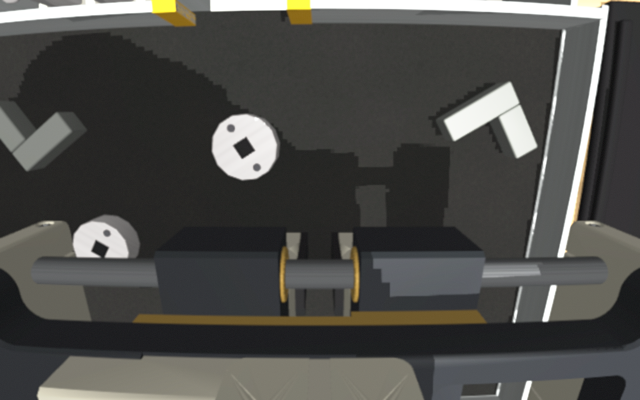

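Emit:
play_rows:
  series: [0.001,0.006,-0.012,-0.008,0,0.006,-0.012,0,0,0.006,-0.0125,0,0,0,0,0,0,0.003,0,0]

```text
time_s: 9.08
tcp_pos: [0.5127, -0.0083, 0.0849]
eef_rot: [-82.3, 90.0, -175.0]
contact_force: [0.5, -0.4, -0.1]
gripper_width: 0.0123
```

Emit:
play_rows:
  series: [0,0.005,0,0,0,0.005,0,0,0,0.006,0,0,0,0.006,0,0,0,0.006,0,0]

```text
time_s: 9.5
tcp_pos: [0.5411, -0.0112, 0.085]
eef_rot: [-62.6, 90.0, -155.5]
contact_force: [0.1, 0.1, 0.3]
gripper_width: 0.0122
```

```bash
python3 -c "
from h import *
plan((-.018,0),.085,0)
c=capture('wrist');cv2.imwrite('pics/w8.png',c['img'])
for d in discs(c,roi=(230,100,420,230)):print(*d,w2r(d[3]))
"
```

```text
tcp [ 0.5411 -0.0112  0.085 ] rack [-0.066   0.0004] F [0.1 0.1 0.3] t 9.5 w 0.0122
R [[-0.0, 0.999, -0.05], [-0.0, -0.05, -0.999], [-1.0, -0.0, 0.0]]
spins rad [-3.136  0.006]
shift before spin [0.     0.048  0.0006]
 shift after spin -3.136 [ 0.     -0.048  -0.0004]
 shift after spin 0.006 [0.     0.048  0.0004]
j6 [ 19.6  15.9 -26.7   0.  -47.3  67.6]
[318.8 205.4] 2539 0.82 [ 0.5683 -0.0124  0.092 ] [-0.0388  0.0007]
[408.7 126. ] 206 0.5 [ 0.6045 -0.056   0.092 ] [-0.0002 -0.0408]
[238.  123.5] 144 0.54 [0.6096 0.0231 0.092 ] [0.0005 0.0385]
[406.5 108. ] 400 0.58 [ 0.6127 -0.0548  0.092 ] [ 0.0079 -0.0391]
[322.3 107.3] 1498 0.17 [ 0.6148 -0.0163  0.092 ] [ 0.0078 -0.0006]
[240.3 107. ] 288 0.62 [0.6169 0.0212 0.092 ] [0.0078 0.037 ]
```

View pics/w8.png

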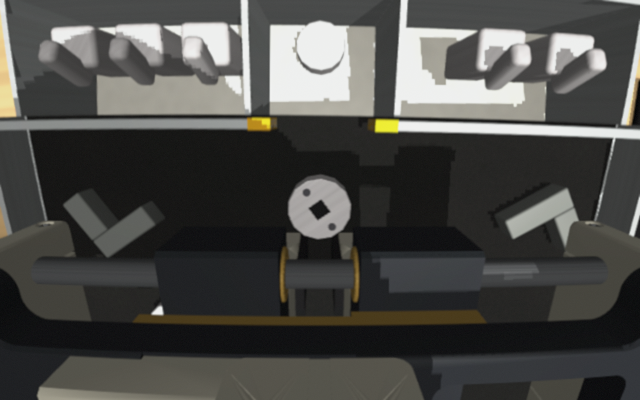

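C is cradled and centred on the gate at pixel (319,210), and B is in the slot at (320,46). I'll push C through.

Emit:
play_rows:
  series: [0,0.006,0,0.006,0,0.006,0,0,0,0.006,0,0,0,0.006,0,0,0,0.006,0,0]

```text
time_s: 9.97
tcp_pos: [0.5711, -0.0126, 0.0851]
eef_rot: [105.3, 90.0, 12.1]
contact_force: [-0.1, -0.3, -1.4]
gripper_width: 0.0121
```

Emit:
play_rows:
  series: [0,0.006,0,0,0,0.006,0,0,0,0.005,0,0,0,0.001,0,0,0,0,0,0]

```text
time_s: 10.38
tcp_pos: [0.5886, -0.0136, 0.0849]
eef_rot: [-63.3, 90.0, -156.5]
contact_force: [0.4, -0.2, -1.1]
gripper_width: 0.0126
```

Emit:
play_rows:
  series: [0,0,0,0,0,0,0,0,0,0,0,0,0,-0.02,0,0,0,-0.02,0,0]

```text
time_s: 10.8
tcp_pos: [0.5483, -0.0114, 0.0848]
eef_rot: [-12.8, 90.0, -106.0]
contact_force: [-1.1, 0.4, -0.3]
gripper_width: 0.0123
```

```bash
python3 -c "
from h import *
plan((-.018,0),.085,0)
c=capture('wrist');cv2.imwrite('pics/w9.png',c['img'])
"
```

```text
tcp [ 0.5483 -0.0114  0.0848] rack [-0.0588  0.0006] F [-1.1  0.4 -0.3] t 10.8 w 0.0123
R [[-0.0, 0.998, -0.056], [-0.0, -0.056, -0.998], [-1.0, -0.0, 0.0]]
spins rad [ 3.141 -0.   ]
shift before spin [-0.0002  0.0408  0.0006]
 shift after spin 3.141 [-0.0002 -0.0408 -0.0006]
 shift after spin -0.0 [-0.0002  0.0408  0.0006]
j6 [ 19.3  16.6 -25.8   0.  -47.6  67.5]
```

View pics/w9.png

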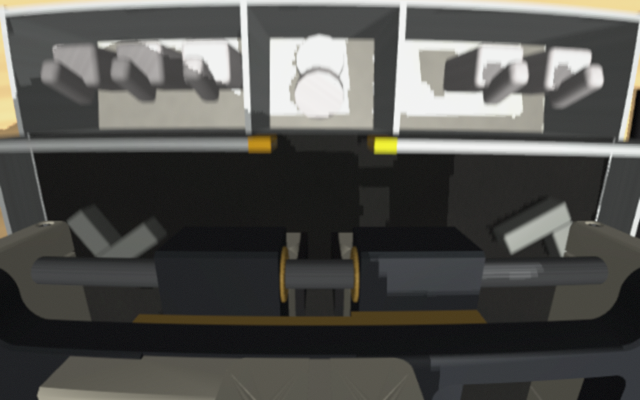

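C is in the slot too: two discs show at (320,58) and (319,92). Next is A.

Emit:
play_rows:
  series: [-0.03,0,0,0.12,-0.03,0,0,0.12,0,0,0,0.12,0,0,0,0.12,0,0,0,0.12]

```text
time_s: 11.27
tcp_pos: [0.5486, -0.0112, 0.146]
eef_rot: [150.7, 89.9, 22.8]
contact_force: [-0.7, 0.3, -0.2]
gripper_width: 0.0122
```

Emit:
play_rows:
  series: [0,0,0,0.12,0,0,0,0.12,0,0,0,0.12,0,0,0,0,0,0,0,0]

```text
time_s: 11.68
tcp_pos: [0.5483, -0.0114, 0.1452]
eef_rot: [174.4, 90.0, 26.4]
contact_force: [0.3, -0.7, -0.3]
gripper_width: 0.012
```

```bash
python3 -c "
from h import *
plan((-.1317,.1099),.085,-55)
c=capture('wrist');cv2.imwrite('pics/w10.png',c['img'])
"
```

```text
tcp [ 0.5483 -0.0114  0.1452] rack [-0.0588  0.0007] F [ 0.3 -0.7 -0.3] t 11.68 w 0.012
R [[0.0, 0.53, -0.848], [0.0, -0.848, -0.53], [-1.0, 0.0, -0.0]]
spins rad [-3.138  0.004]
shift before spin [ 0.0602 -0.1313 -0.0034]
 shift after spin -3.138 [0.0602 0.1313 0.0029]
 shift after spin 0.004 [ 0.0602 -0.1313 -0.0029]
j6 [ 19.3  12.6 -21.9  -0.  -55.5  12.7]
```

Emit:
play_rows:
  series: [0,-0.033,-0.001,0.004,0,-0.033,-0.001,0,0,-0.033,-0.001,0,0,-0.032,0,0,0.02,0,0,0]

```text
time_s: 12.15
tcp_pos: [0.4827, 0.106, 0.1283]
eef_rot: [178.9, 89.6, 30.9]
contact_force: [0.4, 0.1, 0.2]
gripper_width: 0.0124
```

```bash
python3 -c "
from h import *
plan((-.1317,.1099),.085,-55)
c=capture('wrist');cv2.imwrite('pics/w11.png',c['img'])
for d in discs(c,roi=(230,100,420,230)):print(*d,w2r(d[3]))
"
```

```text
tcp [0.4827 0.106  0.1283] rack [-0.1308  0.1141] F [0.4 0.1 0.2] t 12.15 w 0.0124
R [[0.006, 0.53, -0.848], [0.004, -0.848, -0.53], [-1.0, 0.0, -0.007]]
spins rad [-3.138e+00  3.000e-03]
shift before spin [0.0433 0.003  0.0035]
 shift after spin -3.138 [ 0.0433 -0.003  -0.0034]
 shift after spin 0.003 [0.0433 0.003  0.0034]
j6 [ 35.2   8.5 -29.8   0.  -51.3  -3.3]
[325.9 169.2] 1966 0.95 [0.4995 0.0722 0.092 ] [-0.1122  0.0814]
[234.8 144.7] 558 0.21 [0.5545 0.0888 0.092 ] [-0.0582  0.101 ]
```

View pics/w11.png

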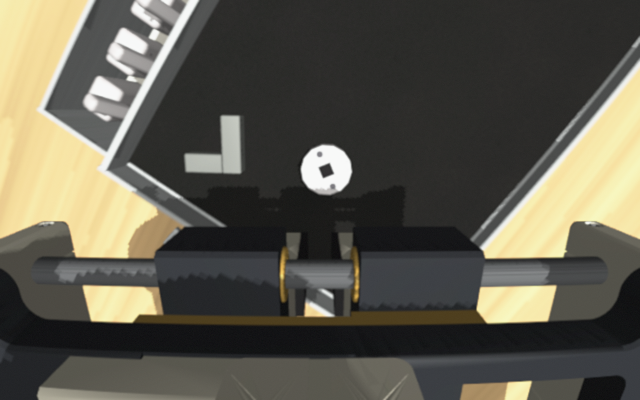

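Emit:
play_rows:
  series: [0.015,0,0.0035,0.003,0.02,0,0,0,0.008,0,0,0,0,0,0,0,0,0,0,0]

```text
time_s: 12.62
tcp_pos: [0.4794, 0.0994, 0.082]
eef_rot: [13.2, 89.9, -135.4]
contact_force: [-0.4, 0.4, -0.0]
gripper_width: 0.0122
```

```bash
python3 -c "
from h import *
plan((-.1317,.1099),.085,-55)
c=capture('wrist');cv2.imwrite('pics/w12.png',c['img'])
for d in discs(c,roi=(230,100,420,230)):print(*d,w2r(d[3]))
"
```

```text
tcp [0.4794 0.0994 0.082 ] rack [-0.1338  0.1074] F [-0.4  0.4 -0. ] t 12.62 w 0.0122
R [[-0.001, 0.522, -0.853], [-0.001, -0.853, -0.522], [-1.0, 0.0, 0.001]]
spins rad [ 3.136 -0.006]
shift before spin [-0.003  -0.0009 -0.0031]
 shift after spin 3.136 [-0.003   0.0009  0.0031]
 shift after spin -0.006 [-0.003  -0.0009 -0.0031]
j6 [ 34.8  11.8 -33.2   0.  -45.1  -3.3]
[313.8 193.4] 3204 0.93 [0.4995 0.0721 0.092 ] [-0.1122  0.0813]
```

Emit:
play_rows:
  series: [-0.0025,0,-0.0025,-0.006,0,0.004,0,0,0,0.005,0,0,0,0.007,0,0,0,0.007,0,0]

```text
time_s: 13.08
tcp_pos: [0.494, 0.0811, 0.0847]
eef_rot: [-174.8, 90.0, 37.0]
contact_force: [-0.5, 0.1, 0.5]
gripper_width: 0.0125
```

Emit:
play_rows:
  series: [0,0.008,0,0,0,0.008,0,0,0,0.008,0,0,0,0.008,0,0,0,0.008,0,0]

```text
time_s: 13.5
tcp_pos: [0.515, 0.0468, 0.0845]
eef_rot: [7.6, 90.0, -140.7]
contact_force: [-0.4, 1.2, 0.9]
gripper_width: 0.012
```

Emit:
play_rows:
  series: [0,0.008,0,0,0,0.008,0,0,0,0.008,0,0,0,0.007,0,0,0,0.006,0,0]

```text
time_s: 13.92
tcp_pos: [0.5345, 0.0155, 0.0845]
eef_rot: [47.5, 90.0, -100.8]
contact_force: [-0.1, 1.0, 0.3]
gripper_width: 0.0124
```

```bash
python3 -c "
from h import *
plan((-.0694,.0199),.085,-55)
c=capture('wrist');cv2.imwrite('pics/w13.png',c['img'])
for d in discs(c,roi=(230,100,420,230)):print(*d,w2r(d[3]))
"
```

```text
tcp [0.5345 0.0155 0.0845] rack [-0.0741  0.0267] F [-0.1  1.   0.3] t 13.92 w 0.0124
R [[-0.0, 0.526, -0.851], [-0.0, -0.851, -0.526], [-1.0, 0.0, 0.0]]
spins rad [ 3.14e+00 -1.00e-03]
shift before spin [-0.0005  0.0083 -0.    ]
 shift after spin 3.14 [-0.0005 -0.0083  0.    ]
 shift after spin -0.001 [-0.0005  0.0083 -0.    ]
j6 [ 22.7  15.4 -27.6   0.  -47.    9. ]
[319.  205.4] 2621 0.82 [ 0.549  -0.0074  0.092 ] [-0.0584  0.0047]
```

View pics/w13.png

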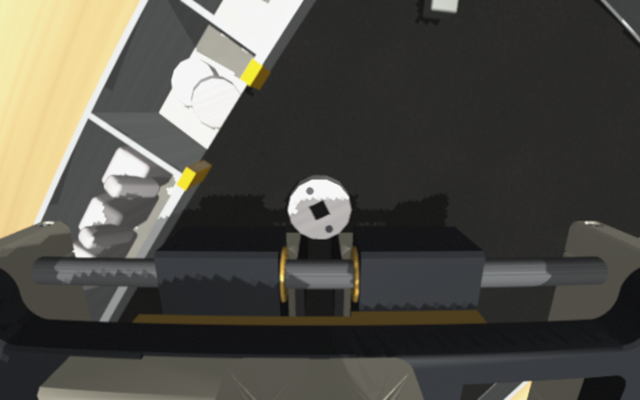

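Emit:
play_rows:
  series: [0,0.005,0,0,0,0.003,0,0,0,0,0,0,0,-0.02,0,0,0,-0.02,0,-0.12]

```text
time_s: 14.38
tcp_pos: [0.517, 0.0432, 0.0843]
eef_rot: [-14.7, 90.0, -156.3]
contact_force: [1.2, 0.1, -0.3]
gripper_width: 0.0126
```

Emit:
play_rows:
  series: [0,0,0,-0.12,0,0,0,-0.12,0,0,0,-0.12,0,0,0,-0.12,0,0,0,-0.12]

```text
time_s: 14.8
tcp_pos: [0.5171, 0.0437, 0.0847]
eef_rot: [130.6, 90.0, 24.0]
contact_force: [-0.1, -0.2, 0.1]
gripper_width: 0.0123
```

Emit:
play_rows:
  series: [0,0,0,-0.12,0,0,0,-0.12,0,0,0,0,0,0,0,0,0,0,0,0]

```text
time_s: 15.22
tcp_pos: [0.5171, 0.0435, 0.0846]
eef_rot: [-27.6, 90.0, -121.1]
contact_force: [-0.4, -0.1, 0.2]
gripper_width: 0.0122
```

```bash
python3 -c "
from h import *
plan((-.094,0),.085,0)
c=capture('wrist');cv2.imwrite('pics/w14.png',c['img'])
for d in discs(c,roi=(230,60,450,230)):print(*d,w2r(d[3]))
"
```

```text
tcp [0.5171 0.0435 0.0846] rack [-0.093   0.0537] F [-0.4 -0.1  0.2] t 15.22 w 0.0122
R [[-0.0, 0.998, -0.061], [-0.0, -0.061, -0.998], [-1.0, -0.0, 0.0]]
spins rad [ 3.137 -0.005]
shift before spin [-0.0004 -0.0008  0.0537]
 shift after spin 3.137 [-0.0004  0.001  -0.0537]
 shift after spin -0.005 [-0.0004 -0.001   0.0537]
j6 [ 26.5  14.1 -29.5   0.  -46.4  60. ]
[424.4 182.9] 2723 0.82 [ 0.5527 -0.0097  0.092 ] [-0.0545  0.0026]
[299.4  62. ] 556 0.04 [0.6107 0.0467 0.092 ] [0.0002 0.0621]
```

View pics/w14.png

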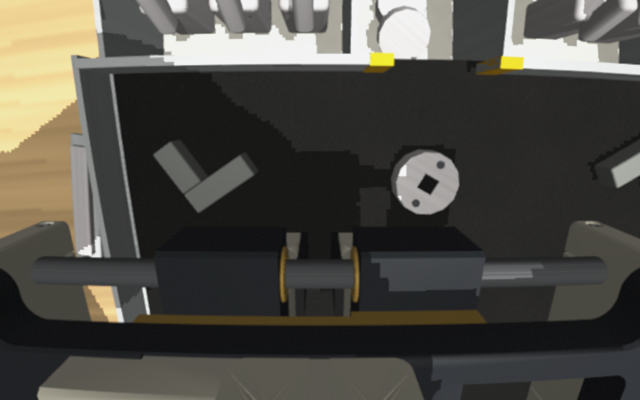

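Emit:
play_rows:
  series: [0,0,0.018,-0.005,0,0,0.018,0,0,0,0.017,0,0,0,0,0,0,0.003,0,0]

```text
time_s: 15.68
tcp_pos: [0.517, -0.0103, 0.0846]
eef_rot: [-97.3, 90.0, 169.5]
contact_force: [1.1, 1.1, -0.2]
gripper_width: 0.0124
```

Emit:
play_rows:
  series: [0,0.005,0,0,0,0.005,0,0,0,0.006,0,0,0,0.006,0,0,0,0.006,0,0]

```text
time_s: 16.1
tcp_pos: [0.5461, -0.0108, 0.0844]
eef_rot: [-58.7, 90.0, -151.6]
contact_force: [-0.8, 0.3, 0.3]
gripper_width: 0.0119
```

```bash
python3 -c "
from h import *
plan((-.018,0),.085,0)
c=capture('wrist');cv2.imwrite('pics/w15.png',c['img'])
"
```

```text
tcp [ 0.5461 -0.0108  0.0844] rack [-0.061   0.0011] F [-0.8  0.3  0.3] t 16.1 w 0.0119
R [[-0.0, 0.999, -0.051], [-0.0, -0.051, -0.999], [-1.0, -0.0, 0.0]]
spins rad [-3.137  0.004]
shift before spin [-0.0006  0.043   0.0013]
 shift after spin -3.137 [-0.0006 -0.043  -0.0011]
 shift after spin 0.004 [-0.0006  0.043   0.0011]
j6 [ 19.4  16.4 -26.1   0.  -47.5  67.6]
```

View pics/w15.png

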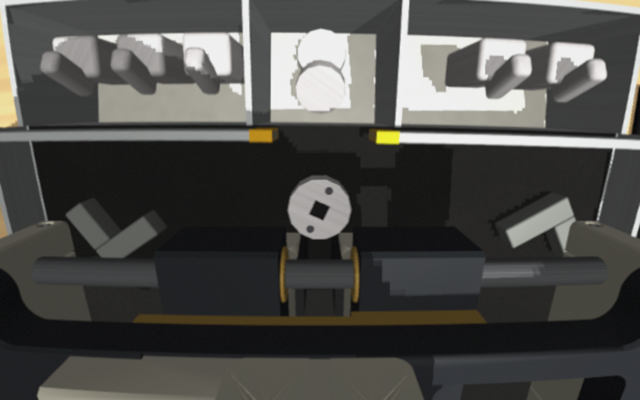

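A is cradled and centred at (319,210), and the other two discs lie in the slot. I'll push A through.

Emit:
play_rows:
  series: [0,0.006,0.001,0.004,0,0.006,0,0,0,0.006,0,0,0,0.006,0,0,0,0.006,0,0]

```text
time_s: 16.57
tcp_pos: [0.5759, -0.0139, 0.0845]
eef_rot: [99.3, 90.0, 6.1]
contact_force: [0.1, -0.7, -0.3]
gripper_width: 0.0122
```

Emit:
play_rows:
  series: [0,0.006,0,0,0,0.005,0,0,0,0.003,0,0,0,0,0,0,0,0,0,0]

```text
time_s: 16.98
tcp_pos: [0.5892, -0.0146, 0.0844]
eef_rot: [-79.5, 90.0, -172.7]
contact_force: [-0.3, -0.1, -0.8]
gripper_width: 0.0123
```

Emit:
play_rows:
  series: [0,0,0,0,0,-0.02,0,0,0,-0.02,0,0,-0.03,0,0,0,-0.03,0,0,0]

```text
time_s: 17.4
tcp_pos: [0.5465, -0.0128, 0.1438]
eef_rot: [-72.5, 89.7, -165.7]
contact_force: [0.4, 0.7, 0.8]
gripper_width: 0.0121
```

```bash
python3 -c "
from h import *
plan((-.018,0),.085,0)
c=capture('wrist');cv2.imwrite('pics/w16.png',c['img'])
"
```

```text
tcp [ 0.5465 -0.0128  0.1438] rack [-0.0606 -0.0009] F [0.4 0.7 0.8] t 17.4 w 0.0121
R [[-0.005, 0.998, -0.055], [-0.001, -0.055, -0.998], [-1.0, -0.005, 0.001]]
spins rad [-3.141  0.   ]
shift before spin [ 0.0587  0.0428 -0.0009]
 shift after spin -3.141 [ 0.0587 -0.0428  0.0009]
 shift after spin 0.0 [ 0.0587  0.0428 -0.0009]
j6 [ 19.2  12.7 -21.9  -0.  -55.6  67.7]
```

View pics/w16.png

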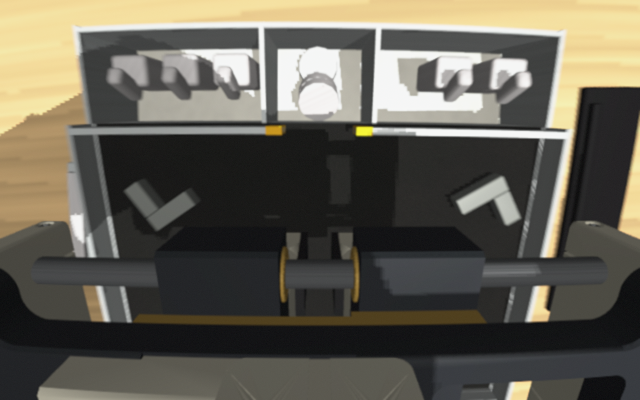

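Emit:
play_rows:
  series: [-0.03,-0.025,-0.01,0,-0.03,-0.02,-0.03,0,0,0,-0.04,0,0,0,-0.04,0,0,0,-0.04,0]

```text
time_s: 17.87
tcp_pos: [0.515, 0.1481, 0.2026]
eef_rot: [131.5, 89.8, 38.3]
contact_force: [1.3, 0.3, -0.3]
gripper_width: 0.0124
```

Emit:
play_rows:
  series: [0,0,-0.04,0,0,0,-0.04,0,0,0,0,0,0,0,0,0,0,0,0,0]

```text
time_s: 18.28
tcp_pos: [0.5193, 0.2264, 0.2009]
eef_rot: [-54.6, 90.0, -147.8]
contact_force: [0.0, 0.2, 0.2]
gripper_width: 0.0121
```

```bash
python3 -c "
from h import *
plan((-.018,0),.085,0)
c=capture('top');cv2.imwrite('pics/t17.png',cv2.resize(c['img'][100:300,200:480],None,fx=2.8,fy=2.8,interpolation=2))
for d in discs(c,roi=(252,152,398,252)):print(*d,w2r(d[3]))
c=capture('scene');cv2.imwrite('pics/s17.png',cv2.resize(c['img'][130:330,190:430],None,fx=3,fy=3,interpolation=2))
"
```

```text
tcp [0.5193 0.2264 0.2009] rack [-0.101   0.2365] F [0.  0.2 0.2] t 18.28 w 0.0121
R [[-0.0, 0.998, -0.055], [-0.0, -0.055, -0.998], [-1.0, -0.0, 0.0]]
spins rad [-3.141e+00  1.000e-03]
shift before spin [0.116  0.0828 0.2365]
 shift after spin -3.141 [ 0.116  -0.0831 -0.2364]
 shift after spin 0.001 [0.116  0.0831 0.2364]
j6 [ 43.3  11.5 -15.4  -0.  -63.2  43.5]
[383.3 172.2] 152 0.38 [ 0.5524 -0.1335  0.092 ] [-0.0479 -0.1211]
[273.3 169.9] 145 0.38 [0.5609 0.0992 0.092 ] [-0.0524  0.1117]
```

View pics/t17.png

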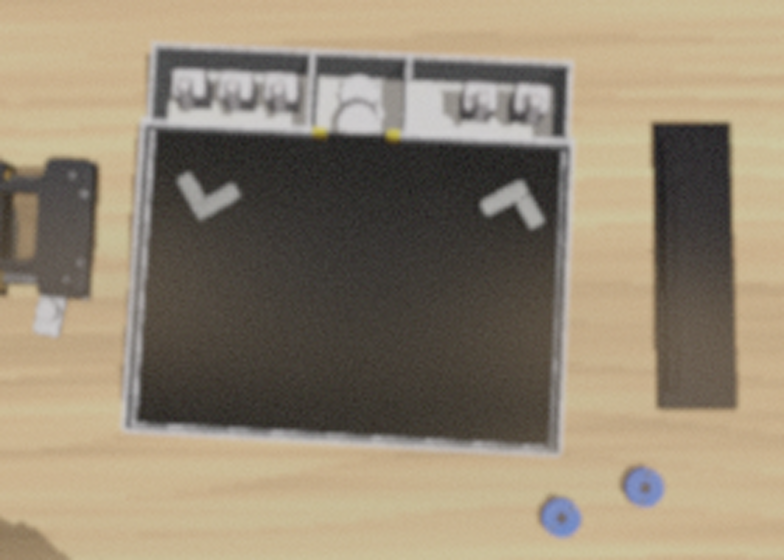

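View pics/s17.png

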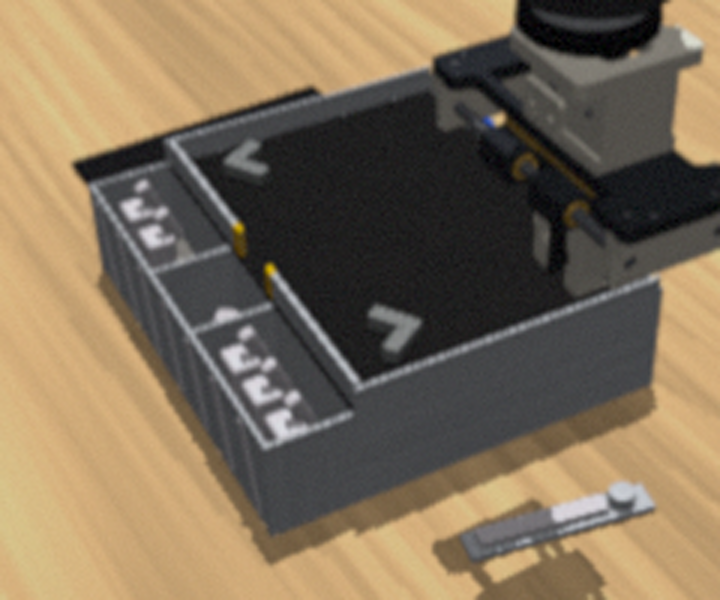

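```bash
python3 -c "
from plant import *
print(close_job())"
```

```text
the job is handed in; nothing more can be done
None
```

I swept the three silver rosettes one at a time through the gate: the middle one, then the right, then the left. I pushed each along the deck with the fingertips about 12 mm apart. A wrist picture showed each of the first two in the slot before I pushed the next one up to the gate. I handed the job in at about 18.4 s of the 61 s allowed.

- **Rosettes:** the deck is clear of rosettes in the last top view. The slot shows stacked, overlapping discs, so I could not count three separate outlines. None was visible anywhere else.
- **Things to leave alone:** both spacer corners measure within about 0.3 mm of where they started. The restrictor and flap appear unmoved in the final pictures; I did not measure them.
- **Contact:** the highest force I read was under 2 N. The arm finished clear of the rack, with the tool tip 0.2 m above the table.

No checks failed or disagreed.

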